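Scrub the soaking cup and pick up a cleaning tablet with tongs

ROBOT

A 7-joint arm with a two-finger parallel gripper is mounted at the origin on the work surface. World frame = base frame: x ahead of the robot, y to its left, z up, the work surface at z = 0. Lengths are in mm, angles in rad, forces in N, time in s.
With the tool pointing down it reaches from about 425 to 950 mm from the base axis. Payload 16.7 kg.
Tool frame: the origin (TCP) lies between the finger pads; the fingertips stand 19 mm ahead of it and the grasp point (between the pads) is the TCP; z points along the fingers, y is the line along which they close (so a half turn about z gives the same grasp; the last joint's range is limited). The gripper opens to 94 mm and grips with 3 to 60 N. Pads are 16 mm wide; open, the fingers measure 119 mm over their backs; the gripper's body (75 mm by 177 mm) begins 78 mm behind the grasp point.
Start: joints at [1.119, 0.426, 0.074, 1.606, -0.034, 1.111, -0.067], TCP at [201.25, -644.263, 224.467] pointing down, gripper open.
Joint ranges: [-2.85, 2.85], [-0.5, 2.14], [-1.23, 1.37], [0.21, 2.46], [-1.02, 4.16], [0.16, 2.05], [-2.73, 2.73]. Speed limits (rad/s): [1.89, 1.89, 2.39, 2.39, 3.01, 3.01, 3.01].

INTERFACE

Orientations are given as a unit quaternion [w, x, y, z].
In Python, from bench import bot gives the robot as it stands. The module is installed in compiled form; this text tells all that it offers.
- The arm moves only by the tool carry_out, never from a script. Its argument "targets" is a list of rows, each a list of 5 numbers: the shift along the world's x, y, z in a scale on which 1.0 is 0.75 m, then the turn about the world's z in parts of the range, where 1.0 means 90 degrees, then the opening, from 0 (shut) to 1 (fully open). In form: [[tx, ty, tz, turn, fingers], ...]. A call has 1 to 5 rows; each row is the pose to reach, as a shift and turn from the pose commanded when the call began; what a row does not reach only later rows make up. A row lasts 1/12 s, in which the tool goes at most 41.7 mm and 7.16 degrees, less where a joint would pass 70% of its speed; a pose out of reach is approached as far as the arm can. No shift or turn number may pass 1 either way. A call with a gripper value outside its range is refused whole. The fingers move at their own pace and stop on an object; "squeeze" is the grip in N (left out, the last holds). Time passes only in rows, so rows that repeat a pose let the fingers close. It gives the time, the measured TCP pose, the force, the opening and the grip force at its end, in the units of the state.
- bot.observe(): the state, without advancing time (a new reading comes with each control period).
- bot.snapshot(name): name is "side" or "top"; returns a dict with "frame" (420x560x3 uint8, red, green, blue), "z_map" (420x560 float32, mm along the optical axis (not along the pixel's ray), 0 where there is no reading), "K" (3x3 intrinsics, pixels), "k1" (the pictures are not rectified: a ray, as slopes to the right and down, at radius r is drawn at 1 + k1 r^2 times it, then the intrinsics apply), "cam_to_world" (4x4, takes a point from camera to world coordinates). Camera axes: x right, y up, looking along -z (the intrinsics and any distortion apply to the point x, -y, -z); pixel columns grow to the right and rows downward; lengths in mm; the calibration is good to about 2 mm. A picture is of the moment at which its call begins.
- bot.close_job(): hands the job in; it is judged then, once.
Trained networks look in a picture, given as the dict that the camera call returned (one of the last four; its "shot" number tells which), for a name from the list of things; names that differ only in an ending like _2 or _b are one class to them, and where a whole thing is asked for, a point or a joint stands for the part that bears it (a point fixed in the world has none). Each returns a list of dicts, best first, with "p" (0 to 1); they miss things now and then, are a little off and sometimes report something else, mostly with a low value. They report only what shows in the picture. A call takes as long as a camera call. They do not tell look-alikes from the thing itself.
- bot.recognise(name, picture): "box" ([centre column, centre row, width, height] in pixels, round what is visible of it).
- bot.silhouettes(name, picture): "pixels" (420x560 bool, what is visible of it) and "box" ([centre column, centre row, width, height] in pixels, round what is visible of it).
The state is a dict: "time_s": time; "q": joint angles; "qvel": joint speeds; "tau": joint torques, N m; "tool_pos": TCP position; "tool_rot": TCP orientation; "force": force on the tool from outside, world axes, zero at the start; "torque": the same for the moment, N m; "gripper_width": finger opening in mm; "finger_force": force on a finger pad.
Only numpy, scipy, OpenCV 4.12 (cv2) and the standard library are available. Lean on these libraries where they do the work, as an engineer would, in place of code of your own. Each camera call takes 0.05 s, during which the arm holds its last target. There are 200 camera calls.

TASK

Scrub out the deep steel cup with the long brush standing in it: two full strokes, each time pulling the brush up until its bristle head nears the rim (the head stays in the cup) and pushing it back down to the bottom, then let go and leave it standing there. Then take the spring tongs, close them on the round tablet (not the oblong stone) and lift it higher than the rim of the cup; the gripper itself must never touch the tablet, and the other things stay where they are. Finish while holding: the program ends with the gripper still squeezing the tongs and the tablet held still, up in the jaws.

Things in the scene. Friction and masses are not known exactly. Their poses are not given: they have to be found in the camera images.
- cup: Deep round stainless cup, fixed upright to the mat by its rubber foot: outside diameter 72 mm, inside 64 mm, height 140 mm, inner floor 6 mm above the mat. Origin at the centre of its underside, z up. It stands left or right of the middle.
- brush: Long brush, about 90 g, standing upright and loose in the cup on its flat lower end: bristle head 49 mm in diameter, 70 mm long, sliding freely in the cup; above it a round oak handle, diameter 18 mm, length 140 mm. Origin at the centre of the head's lower end, z up the handle. At rest the handle's top is 216 mm above the mat; a lift of 64 mm brings the head's top level with the rim.
- tongs: Steel spring tongs, 90 g, 190 mm long, 24 mm tall, lying on edge on the mat: the arms close in the horizontal plane. Origin on the mat midway between the black grip plates (outside of each arm, x = -28 to +28 mm), near the balance point; x points to the jaws, z up. Hinge pin at x = -80 mm, jaws (shallow V each, cupping a round thing) at x = +70 mm, ending at +90. This body carries the +y arm.
- tongs_arm (a joint): Hinge of the tongs, rad: 0 = open (a spring returns it), grows as squeezed; 0.16 = half, 0.32 = shut on the tablet, 0.40 = stop. Width over the grip plates at x = 0: 51 mm open, 38 half, 26 on the tablet; force there 2, 5, 7 N. Carry it half squeezed: the spring presses the arms against the fingers and the jaws still have 12 mm to spare on either side of the tablet.
- tongs_jaws (a point): Point midway between the open jaws, at half their height (70 mm ahead of the tongs' origin, 12 mm above the underside).
- tablet: Round white cleaning tablet, 32 mm in diameter, 24 mm tall, about 25 g, standing flat on one of the two cork pads. Origin at the centre of its underside, z up.
- tablet_center (a point): Centre of the tablet, 12 mm above its underside.
- stone: Oblong grey pumice stone 44 x 28 x 22 mm on the other cork pad; to be left alone. Origin at the centre of its underside.
- pad_a: Round cork pad, fixed, 66 mm in diameter, 12 mm thick; the tablet stands within 9 mm of its centre. Origin at the centre of its underside.
- pad_b: The same cork pad, under the stone.
- bottle: Grey bottle 64 mm in diameter, 170 mm tall, on the side away from the cup; to be left alone. Origin at the centre of its underside.
- tin: Flat steel polish tin 70 mm in diameter, 20 mm tall; to be left alone. Origin at the centre of its underside.
- bucket_grip: Steel bucket handle grip, 100 mm long, 24 mm thick, lying at the far side; to be left alone. Origin under its middle.
- scoop: Yellow plastic scoop, 215 mm long with its handle, 40 mm tall; to be left alone. Origin under the middle of its pan.
- squeegee: Squeegee lying flat, blade 220 mm wide, 22 mm tall; to be left alone. Origin under the middle of its head.
- oak_brush: Small oak hand brush with a hanging hole, 165 mm long, 40 mm tall; to be left alone. Origin under its body, 30 mm towards the handle from the middle of the bristles.
Mind the look-alikes: they are no part of the job. Of the things that look like the tongs, take the one that is farthest to the robot's right at the start. Leave any yellow look-alike of the tablet alone.

How it is judged:
By the outcome, as a careful person would: the job done as asked, in the order asked, and still so for the second after the job is handed in, while the arm keeps its last pose, push and grip.
It also fails if it takes over 50 s, if anything falls off the work surface, if the arm or the gripper's body presses on something with over 40 N, if the wrist force passes 120 N, or if a joint passes its speed limit or range.

## Working session

There is one attempt and no reset: what is moved stays moved. The work goes in short steps, Python scripts to look and compute and a tool call to move; the robot and the scene stay as the last step left them, time stands still between calls to the robot, and variables do not carry over. Pictures are saved under pics/ and viewed, at most 10 in all, crops included, and the job is handed in when it is done.

Besides the shell and the picture viewer there is one more tool, called after "Request:" as a command line: name --pt "numbers of a row" for each row, then --argument value for the rest. carry_out: Moves the arm, as the interface text tells. Its arguments: {"type":"object","properties":{"targets":{"type":"array","items":{"type":"array","items":{"type":"number"}}},"squeeze":{"type":"number"}},"required":["targets"]}

```bash
mkdir -p pics; cat > h.py <<'E'
import numpy as np, cv2
from bench import bot
def pts(s):
    K=np.array(s["K"]);z=np.array(s["z_map"]);h,w=z.shape
    v,u=np.mgrid[:h,:w].astype(float)
    dx=(u-K[0,2])/K[0,0];dy=(v-K[1,2])/K[1,1];x,y=dx.copy(),dy.copy()
    for _ in range(8):
        f=1+s["k1"]*(x*x+y*y);x=dx/f;y=dy/f
    P=np.stack([x*z,-y*z,-z,np.ones_like(z)],-1)@np.array(s["cam_to_world"]).T
    P[z==0]=np.nan
    return P[...,:3]
E
python3 - <<'E'
from h import *
o=bot.observe();print(o)
for n in("top","side"):
    s=bot.snapshot(n);cv2.imwrite(f"pics/{n}0.png",s["frame"][...,::-1]);P=pts(s)
    print(n,np.round(s["cam_to_world"],2).tolist(),s["k1"])
    for k in("cup","brush","tongs","tablet","stone","pad_a","bottle","tin","scoop","squeegee"):
        for d in bot.silhouettes(k,s):
            m=d["pixels"];q=P[m];q=q[~np.isnan(q[:,0])]
            if d["p"]>.3 and len(q): print(k,round(d["p"],2),np.round(d["box"]),np.round(np.median(q,0)),"min",np.round(np.percentile(q,2,axis=0)),"max",np.round(np.percentile(q,98,axis=0)))
E
```

```text
{'time_s': 0.0, 'q': array([ 1.1185196 ,  0.42672827,  0.07385752,  1.60659949, -0.03411012,
        1.11084522, -0.06711848]), 'qvel': array([-0.00078102, -0.00108488, -0.00220593, -0.00026351, -0.0002298 ,
       -0.00125921, -0.00013885]), 'tau': array([-1.25160095e-03, -9.35819292e+01,  3.66646059e+00, -4.54188108e+01,
       -4.88220679e-02,  2.02786003e-02,  9.22861796e-05]), 'tool_pos': array([ 201.10842379, -643.8967136 ,  223.7816251 ]), 'tool_rot': array([-6.44401141e-04,  9.88566992e-01,  1.50780853e-01, -1.44197844e-04]), 'force': array([0.05796115, 0.45270893, 0.40242649]), 'torque': array([ 0.02775   ,  0.00707492, -0.01430281]), 'finger_force': 0.0, 'gripper_width': 94.35924656266496}
top [[-0.02, 0.99, -0.15, 381.47], [-1.0, -0.02, 0.0, 10.38], [-0.0, 0.15, 0.99, 1200.25], [0.0, 0.0, 0.0, 1.0]] -0.004727590036477319
cup 0.88 [189. 218.  44.  40.] [535. 238.  74.] min [504. 208.   0.] max [578. 283. 142.]
brush 0.67 [184. 214.  25.  24.] [542. 243.  92.] min [527. 232.  69.] max [565. 269. 218.]
brush 0.52 [468. 264.  91.  44.] [ 402. -429.    5.] min [ 360. -548.   -3
[... 2299 characters left out ...]
.] max [655. 114.  37.]
pad_a 0.43 [241. 222.  12.  14.] [617.  93.  11.] min [606.  70.   4.] max [666. 110.  16.]
bottle 0.57 [336. 163.  18.  42.] [ 493. -268.   85.] min [ 470. -298.    4.] max [ 525. -252.  170.]
tin 0.66 [303. 215.  47.  35.] [467. -22.  14.] min [386. -98.  -1.] max [554. -13.  26.]
tin 0.64 [199. 241.  20.  20.] [683. 248.  19.] min [654. 213.   1.] max [720. 279.  25.]
tin 0.49 [337. 153.  42.  33.] [ 616. -425.   17.] min [ 517. -495.    4.] max [ 697. -318.   27.]
scoop 0.6 [374. 168.  47.  35.] [ 402. -429.   21.] min [ 357. -548.   -3.] max [ 464. -341.   43.]
squeegee 0.56 [336. 153.  44.  34.] [ 616. -422.   17.] min [ 517. -497.    3.] max [ 695. -316.   27.]
```

```bash
python3 - <<'E'
from h import *
s=bot.snapshot("top");P=pts(s);f=s["frame"]
c=f[130:340,60:500];cv2.imwrite("pics/topc.png",cv2.resize(c,None,fx=1.8,fy=1.8,interpolation=2)[...,::-1])
s2=bot.snapshot("side");Q=pts(s2)
cv2.imwrite("pics/sidec.png",cv2.resize(s2["frame"][120:390,170:430],None,fx=2.2,fy=2.2,interpolation=2)[...,::-1])
# overhead plan from both clouds
def hgt(P,x0,x1,y0,y1,z0,z1):
    q=P.reshape(-1,3);return q[(q[:,0]>x0)&(q[:,0]<x1)&(q[:,1]>y0)&(q[:,1]<y1)&(q[:,2]>z0)&(q[:,2]<z1)]
for n,p in(("top",P),("side",Q)):
    for nm,b in dict(handle=(500,600,200,300,150,225),htop=(500,600,200,300,210,225),rim=(500,600,200,300,132,145),tab=(630,710,-110,-30,29,42),ytab=(620,690,-180,-120,17,35)).items():
        q=hgt(p,*b);print(n,nm,len(q),np.round(q.mean(0),1) if len(q) else "",(q.min(0).round(),q.max(0).round()) if len(q) else "")
    q=hgt(p,370,570,-120,10,14,32)
    r=cv2.minAreaRect(q[:,:2].astype(np.float32));print("tongs",len(q),r,cv2.boxPoints(r).round().tolist())
E
```

```text
top handle 110 [542.4 244.5 197. ] (array([536., 239., 150.]), array([551., 255., 219.]))
top htop 53 [543.9 247.  215.2] (array([536., 239., 211.]), array([551., 255., 219.]))
top rim 198 [543.  248.9 138.6] (array([508., 213., 132.]), array([578., 284., 145.]))
top tab 110 [668.4 -69.2  35.3] (array([654., -84.,  31.]), array([683., -55.,  41.]))
top ytab 116 [ 650.4 -151.3   22.9] (array([ 635., -165.,   17.]), array([ 665., -136.,   28.]))
tongs 254 ((467.75048828125, -41.9412727355957), (86.53787994384766, 170.62867736816406), 78.43791961669922) [[375.0, -67.0], [543.0, -101.0], [560.0, -17.0], [393.0, 18.0]]
side handle 121 [539.3 252.1 186.9] (array([530., 241., 151.]), array([552., 259., 220.]))
side htop 23 [541.1 249.9 214.6] (array([536., 241., 211.]), array([552., 259., 220.]))
side rim 147 [537.3 253.2 137.2] (array([504., 214., 132.]), array([578., 288., 145.]))
side tab 42 [666.1 -66.2  35.4] (array([652., -84.,  30.]), array([682., -52.,  42.]))
side ytab 46 [ 647.6 -149.5   22.2] (array([ 632., -170.,   17.]), array([ 664., -132.,   33.]))
tongs 220 ((464.8162536621094, -45.46547317504883), (87.52507781982422, 174.57484436035156), 80.26377868652344) [[371.0, -74.0], [543.0, -103.0], [558.0, -17.0], [386.0, 12.0]]
```

View pics/topc.png

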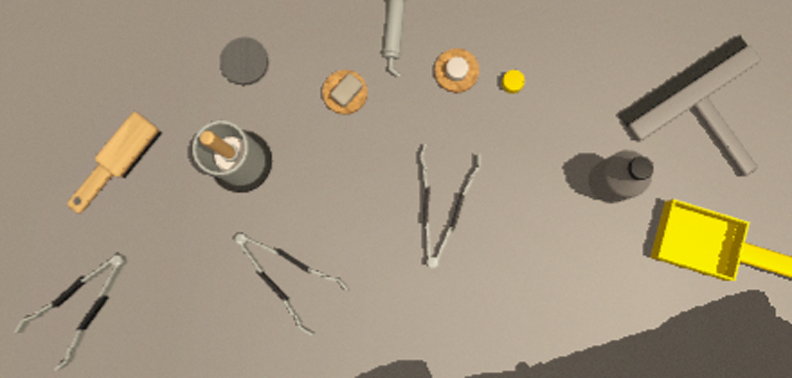

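View pics/sidec.png

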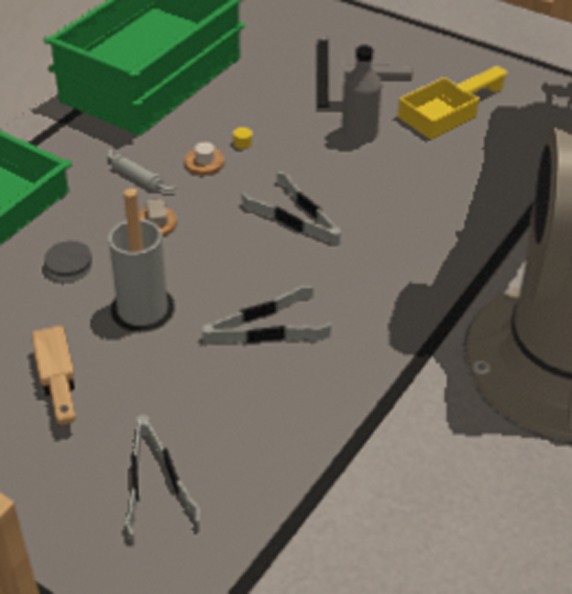

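The top crop shows the cup with its brush at (222,150). The tablet on its pad is at (457,68), the yellow look-alike at (513,80) and the stone at (347,90). The rightmost tongs have their hinge at (432,262) and jaws at (421,147) and (476,158), already pointing at the tablet. The side view agrees.

```bash
cat > tg.py <<'E'
from h import *
from scipy.optimize import minimize
for n in("top","side"):
    s=bot.snapshot(n);P=pts(s).reshape(-1,3)
    q=P[(P[:,0]>370)&(P[:,0]<575)&(P[:,1]>-120)&(P[:,1]<10)&(P[:,2]>16)&(P[:,2]<32)][:,:2]
    # arms: hinge (hx,hy), axis angle a, half angle b : points near either ray
    def c(p,ret=0):
        d=q-p[:2];r=[]
        for g in(1,-1):
            t=p[2]+g*p[3];r.append(np.abs(-np.sin(t)*d[:,0]+np.cos(t)*d[:,1]))
        m=np.minimum(*r);al=d@[np.cos(p[2]),np.sin(p[2])]
        return np.minimum(m,8).sum()+10*np.maximum(-al-6,0).sum() if not ret else (np.median(m),al.min(),al.max())
    r=minimize(c,[388,-33,-.19,.24],method="Nelder-Mead",options=dict(maxiter=5000,xatol=.01,fatol=.01),)
    p=r.x;print(n,p.round(3),"deg",np.degrees(p[2]).round(1),c(p,1),"axis tip",(p[:2]+165*np.array([np.cos(p[2]),np.sin(p[2])])).round(1),"origin if tip-based",(p[:2]+80*np.array([np.cos(p[2]),np.sin(p[2])])).round(1))
    if n=="top":
        t=np.array([np.cos(p[2]),np.sin(p[2])]);d=q-p[:2];al=d@t;la=d@[-t[1],t[0]]
        for k in range(-10,180,15):
            m=(al>=k)&(al<k+15);print(k,m.sum(),la[m&(la>0)].round(0).mean() if (m&(la>0)).any() else None,la[m&(la<0)].mean() if (m&(la<0)).any() else None)
E
python3 tg.py
```

```text
top [ 3.7294e+02 -2.2641e+01 -2.0300e-01  2.3100e-01] deg -11.6 (np.float64(1.3214528263747987), np.float64(11.462299712957963), np.float64(182.41489511033927)) axis tip [534.6 -55.8] origin if tip-based [451.3 -38.7]
-10 0 None None
5 18 3.2222222222222223 -2.886432617664182
20 20 4.8 -4.938942183261348
35 19 9.7 -10.100341565579164
50 12 13.833333333333334 -13.889708463554024
65 27 19.642857142857142 -19.221991565866723
80 30 21.375 -21.825948396258546
95 27 23.09090909090909 -23.321322232503306
110 27 25.133333333333333 -24.83067568850139
125 19 31.0 -31.00872539273959
140 15 34.875 -34.7256699906363
155 18 41.0 -40.686390242169296
170 18 39.857142857142854 -39.68046566879637
side [ 3.67475e+02 -2.00840e+01 -2.06000e-01  2.25000e-01] deg -11.8 (np.float64(2.2211312921888675), np.float64(15.077366458119178), np.float64(189.92275373850816)) axis tip [529.  -53.9] origin if tip-based [445.8 -36.5]
```

Units first: shifts go in shares of 0.75 m and turns go in shares of 90 degrees. So 0.155 m / 0.75 = 0.2067, 0.12 m / 0.75 = 0.16.

Request:
carry_out --pt "0.0267 0.0267 0.04 0 1" --pt "0.0533 0.0667 0.0667 0 1" --pt "0.0733 0.1133 0.08 0 1" --pt "0.0933 0.16 0.08 0 1" --pt "0.1133 0.2067 0.08 0 1"

```text
time_s: 1.72
tool_pos: [286.9, -487.9, 285.3]
tool_rot: [0.001, 0.989, 0.151, 0.0]
force: [1.6, -0.8, 0.1]
gripper_width: 94.2
finger_force: 0.0
```

To row units: 0.16 m / 0.75 = 0.2133, 0.11 m / 0.75 = 0.1467.

Request:
carry_out --pt "0.0293 0.0427 0 0 1" --pt "0.0587 0.0853 0 0 1" --pt "0.088 0.128 0 0 1" --pt "0.1173 0.1707 0 0 1" --pt "0.1467 0.2133 0 0 1"

```text
time_s: 2.13
tool_pos: [396.9, -327.6, 284.8]
tool_rot: [0.0, 0.989, 0.151, 0.0]
force: [1.6, -0.5, -0.1]
gripper_width: 93.8
finger_force: 0.0
```

Request:
carry_out --pt "0.0133 0.0507 0 0 1" --pt "0.0267 0.1013 0 0 1" --pt "0.04 0.152 0 0 1" --pt "0.0533 0.2027 0 0 1" --pt "0.0667 0.2533 0 0 1"

```text
time_s: 2.55
tool_pos: [446.3, -137.4, 284.8]
tool_rot: [0.0, 0.989, 0.151, 0.0]
force: [1.3, -1.4, 0.4]
gripper_width: 94.1
finger_force: 0.0
```

To row units: 0.19 m / 0.75 = 0.2533, 0.152 m / 0.75 = 0.2027.

Request:
carry_out --pt "0.0133 0.0507 0 0 1" --pt "0.0267 0.1013 0 0 1" --pt "0.04 0.152 0 0 1" --pt "0.0533 0.2027 0 0 1" --pt "0.0667 0.2533 0 0 1"

```text
time_s: 2.97
tool_pos: [496.4, 52.6, 284.9]
tool_rot: [0.0, 0.989, 0.151, 0.0]
force: [0.2, -0.9, 0.2]
gripper_width: 93.9
finger_force: 0.0
```

To row units: 0.196 m / 0.75 = 0.2613, 0.16 m / 0.75 = 0.2133.

Request:
carry_out --pt "0.012 0.0533 0 0 1" --pt "0.0253 0.1067 0 0 1" --pt "0.0373 0.16 0 0 1" --pt "0.0507 0.2133 0 0 1" --pt "0.0627 0.2613 0 0 1"

```text
time_s: 3.38
tool_pos: [543.4, 249.2, 284.6]
tool_rot: [-0.0, 0.989, 0.151, 0.0]
force: [0.6, -1.2, -0.3]
gripper_width: 94.0
finger_force: 0.0
```

To row units: -0.095 m / 0.75 = -0.1267, -0.08 m / 0.75 = -0.1067.

Request:
carry_out --pt "0 0 -0.0267 0 1" --pt "0 0 -0.0667 0 1" --pt "0 0 -0.1067 0 1" --pt "0 0 -0.1267 0 1" --pt "0 0 -0.1267 0 1"

```text
time_s: 3.8
tool_pos: [541.7, 245.8, 186.1]
tool_rot: [0.001, 0.989, 0.151, -0.002]
force: [-1.2, -0.7, -0.2]
gripper_width: 93.8
finger_force: 0.0
```

Request:
carry_out --pt "0 0 0 0 0" --pt "0 0 0 0 0" --pt "0 0 0 0 0" --pt "0 0 0 0 0" --pt "0 0 0 0 0" --squeeze 20

```text
time_s: 4.22
tool_pos: [543.7, 246.8, 190.4]
tool_rot: [-0.0, 0.989, 0.151, 0.001]
force: [-0.8, -0.2, 0.1]
gripper_width: 63.8
finger_force: 0.0
```

Request:
carry_out --pt "0 0 0 0 0" --pt "0 0 0 0 0" --pt "0 0 0 0 0" --pt "0 0 0 0 0" --pt "0 0 0 0 0"

```text
time_s: 4.63
tool_pos: [543.3, 246.8, 189.5]
tool_rot: [-0.0, 0.989, 0.151, 0.0]
force: [0.8, -0.6, -1.3]
gripper_width: 30.5
finger_force: 0.0
```

Request:
carry_out --pt "0 0 0 0 0" --pt "0 0 0 0 0" --pt "0 0 0 0 0" --pt "0 0 0 0 0" --pt "0 0 0 0 0"

```text
time_s: 5.05
tool_pos: [543.2, 246.7, 189.4]
tool_rot: [-0.0, 0.989, 0.151, -0.0]
force: [-0.8, -0.0, -0.5]
gripper_width: 17.7
finger_force: 20.0
```

Handle gripped (18 mm). First stroke, 57 mm up.

To row units: 0.058 m / 0.75 = 0.0773, 0.053 m / 0.75 = 0.0707.

Request:
carry_out --pt "0 0 0.016 0 0" --pt "0 0 0.036 0 0" --pt "0 0 0.056 0 0" --pt "0 0 0.0707 0 0" --pt "0 0 0.0773 0 0"

```text
time_s: 5.47
tool_pos: [543.8, 247.1, 249.7]
tool_rot: [-0.0, 0.989, 0.151, 0.001]
force: [0.3, 0.1, -0.7]
gripper_width: 17.8
finger_force: 20.0
```

Request:
carry_out --pt "0 0 0 0 0" --pt "0 0 0 0 0" --pt "0 0 0 0 0"

```text
time_s: 5.72
tool_pos: [543.0, 246.5, 246.7]
tool_rot: [0.0, 0.989, 0.151, -0.0]
force: [-0.4, 0.2, -0.5]
gripper_width: 17.5
finger_force: 20.0
```

```bash
python3 - <<'E'
from h import *
s=bot.snapshot("side");P=pts(s)
cv2.imwrite("pics/up1.png",cv2.resize(s["frame"][130:330,150:350],None,fx=3,fy=3,interpolation=2)[...,::-1])
print(bot.observe()["tool_pos"],bot.observe()["force"])
E
```

```text
[542.93648888 246.50409018 246.66452949] [ 0.94115941  0.86989331 -0.91413007]
```

View pics/up1.png

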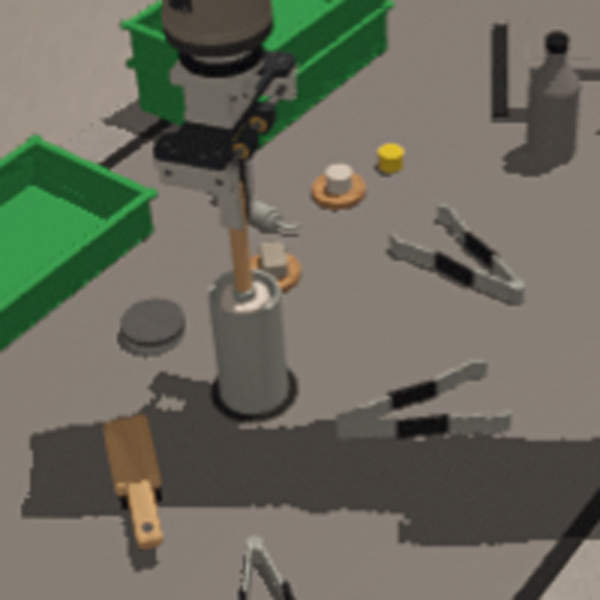

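The picture shows the white head just below the rim at (250,293), still in the cup. Now I push it down and repeat.

To row units: -0.058 m / 0.75 = -0.0773, -0.053 m / 0.75 = -0.0707.

Request:
carry_out --pt "0 0 -0.016 0 0" --pt "0 0 -0.036 0 0" --pt "0 0 -0.056 0 0" --pt "0 0 -0.0707 0 0" --pt "0 0 -0.0773 0 0"

```text
time_s: 6.18
tool_pos: [543.0, 246.7, 188.0]
tool_rot: [0.0, 0.989, 0.151, -0.001]
force: [-2.4, -3.1, 31.3]
gripper_width: 17.7
finger_force: 20.0
```

To row units: -0.001 m / 0.75 = -0.0013.

Request:
carry_out --pt "0 0 -0.0013 0 0" --pt "0 0 -0.0013 0 0" --pt "0 0 -0.0013 0 0"

```text
time_s: 6.43
tool_pos: [543.1, 246.8, 188.0]
tool_rot: [-0.0, 0.989, 0.151, -0.0]
force: [0.1, 0.3, -0.3]
gripper_width: 17.7
finger_force: 20.0
```

To row units: 0.059 m / 0.75 = 0.0787, 0.053 m / 0.75 = 0.0707.

Request:
carry_out --pt "0 0 0.016 0 0" --pt "0 0 0.036 0 0" --pt "0 0 0.056 0 0" --pt "0 0 0.0707 0 0" --pt "0 0 0.0787 0 0"

```text
time_s: 6.85
tool_pos: [543.7, 247.1, 249.5]
tool_rot: [-0.0, 0.989, 0.151, 0.001]
force: [-0.7, 0.2, -0.9]
gripper_width: 17.8
finger_force: 20.0
```

Request:
carry_out --pt "0 0 0 0 0" --pt "0 0 0 0 0" --pt "0 0 0 0 0"

```text
time_s: 7.1
tool_pos: [543.0, 246.5, 246.8]
tool_rot: [0.0, 0.989, 0.151, -0.0]
force: [0.3, 0.7, -1.3]
gripper_width: 18.1
finger_force: 20.0
```

To row units: -0.058 m / 0.75 = -0.0773, -0.053 m / 0.75 = -0.0707.

Request:
carry_out --pt "0 0 -0.016 0 0" --pt "0 0 -0.036 0 0" --pt "0 0 -0.056 0 0" --pt "0 0 -0.0707 0 0" --pt "0 0 -0.0773 0 0"

```text
time_s: 7.52
tool_pos: [542.6, 246.4, 187.3]
tool_rot: [0.0, 0.989, 0.151, -0.001]
force: [-3.4, -2.3, 31.3]
gripper_width: 17.8
finger_force: 20.0
```

To row units: -0.001 m / 0.75 = -0.0013.

Request:
carry_out --pt "0 0 -0.0013 0 0" --pt "0 0 -0.0013 0 0" --pt "0 0 -0.0013 0 0"

```text
time_s: 7.77
tool_pos: [543.2, 246.8, 188.2]
tool_rot: [-0.0, 0.989, 0.151, -0.0]
force: [0.1, -0.5, -0.7]
gripper_width: 17.5
finger_force: 20.0
```

Request:
carry_out --pt "0 0 0 0 1" --pt "0 0 0 0 1" --pt "0 0 0 0 1" --pt "0 0 0 0 1" --pt "0 0 0 0 1"

```text
time_s: 8.18
tool_pos: [543.3, 246.7, 188.6]
tool_rot: [-0.0, 0.989, 0.151, 0.0]
force: [-0.4, -1.2, 0.4]
gripper_width: 47.6
finger_force: 0.0
```

To row units: 0.08 m / 0.75 = 0.1067, 0.06 m / 0.75 = 0.08.

Request:
carry_out --pt "0 0 0 0 1" --pt "0 0 0.0133 0 1" --pt "0 0 0.04 0 1" --pt "0 0 0.08 0 1" --pt "0 0 0.1067 0 1"

```text
time_s: 8.6
tool_pos: [543.4, 247.1, 271.3]
tool_rot: [-0.0, 0.989, 0.151, 0.001]
force: [-0.1, -0.4, 0.1]
gripper_width: 80.5
finger_force: 0.0
```

To row units: -0.17 m / 0.75 = -0.2267, -0.135 m / 0.75 = -0.18, -25 degrees / 90 = -0.2778.

Request:
carry_out --pt "-0.0067 -0.04 0.0133 -0.0556 1" --pt "-0.016 -0.0867 0.0133 -0.1111 1" --pt "-0.028 -0.1333 0.0133 -0.1667 1" --pt "-0.0413 -0.18 0.0133 -0.2222 1" --pt "-0.0547 -0.2267 0.0133 -0.2778 1"

```text
time_s: 9.02
tool_pos: [501.6, 75.4, 279.4]
tool_rot: [-0.0, 0.998, -0.069, 0.0]
force: [1.6, 0.5, 0.5]
gripper_width: 94.0
finger_force: 0.0
```

```bash
python3 - <<'E'
from h import *
for n in("side","top"):
    q=pts(bot.snapshot(n)).reshape(-1,3)
    for b in((205,225),(150,225)):
        r=q[(abs(q[:,0]-543)<35)&(abs(q[:,1]-248)<35)&(q[:,2]>b[0])&(q[:,2]<b[1])];print(n,b,len(r),r.mean(0).round(1) if len(r) else '',r[:,2].max() if len(r) else '')
print(bot.observe()["tool_pos"])
E
python3 tg.py | grep deg
```

```text
side (205, 225) 34 [539.7 249.3 211.6] 216.86240857953794
side (150, 225) 121 [537.8 250.8 187.2] 216.86240857953794
top (205, 225) 57 [542.5 245.5 214.3] 218.51678556572529
top (150, 225) 110 [540.9 243.5 197.3] 218.51678556572529
[501.34310428  71.29633936 279.39701003]
top [ 3.94366e+02 -3.42330e+01 -1.94000e-01  2.25000e-01] deg -11.1 (np.float64(1.5674830733763798), np.float64(42.13360750412465), np.float64(159.5236182856818)) axis tip [556.3 -66. ] origin if tip-based [472.9 -49.6]
side [ 3.72316e+02 -2.19400e+01 -2.00000e-01  2.33000e-01] deg -11.4 (np.float64(1.9864961237666021), np.float64(10.04684561317383), np.float64(184.23197528168285)) axis tip [534.  -54.7] origin if tip-based [450.7 -37.8]
```

To row units: -0.135 m / 0.75 = -0.18, -0.112 m / 0.75 = -0.1493, -4 degrees / 90 = -0.0444.

Request:
carry_out --pt "-0.012 -0.0373 -0.0267 -0.0111 1" --pt "-0.0253 -0.0773 -0.06 -0.0222 1" --pt "-0.0373 -0.116 -0.1 -0.0333 1" --pt "-0.0453 -0.14 -0.14 -0.0444 1" --pt "-0.0493 -0.1493 -0.18 -0.0444 1"

```text
time_s: 9.63
tool_pos: [464.9, -36.9, 142.7]
tool_rot: [0.0, 0.995, -0.102, 0.0]
force: [1.0, -0.0, -0.4]
gripper_width: 94.0
finger_force: 0.0
```

To row units: -0.072 m / 0.75 = -0.096, -0.065 m / 0.75 = -0.0867.

Request:
carry_out --pt "0 0 -0.04 0 1" --pt "0 0 -0.0667 0 1" --pt "0 0 -0.0867 0 1" --pt "0 0 -0.096 0 1" --pt "0 0 -0.096 0 1"

```text
time_s: 10.05
tool_pos: [465.0, -34.1, 70.4]
tool_rot: [-0.0, 0.995, -0.1, -0.001]
force: [-0.7, 0.3, -0.1]
gripper_width: 93.8
finger_force: 0.0
```

```bash
python3 - <<'E'
from h import *
o=bot.observe();print(o["tool_pos"],o["tool_rot"],o["q"])
s=bot.snapshot("side")
cv2.imwrite("pics/pre.png",cv2.resize(s["frame"][140:280,220:400],None,fx=4,fy=4,interpolation=2)[...,::-1])
E
python3 tg.py | grep deg
```

```text
[465.04373063 -34.13579995  70.44388265] [-3.18090584e-04  9.94938721e-01 -1.00477912e-01 -1.01480712e-03] [ 0.24907934  0.32787052 -0.36096087  2.17580519  0.18305748  0.66774942
 -2.01082552]
  return _methods._mean(a, axis=axis, dtype=dtype,
  ret = ret.dtype.type(ret / rcount)
Traceback (most recent call last):
  File "tg.py", line 14, in <module>
    p=r.x;print(n,p.round(3),"deg",np.degrees(p[2]).round(1),c(p,1),"axis tip",(p[:2]+165*np.array([np.cos(p[2]),np.sin(p[2])])).round(1),"origin if tip-based",(p[:2]+80*np.array([np.cos(p[2]),np.sin(p[2])])).round(1))
                                                             ~^^^^^
  File "tg.py", line 12, in c
    return np.minimum(m,8).sum()+10*np.maximum(-al-6,0).sum() if not ret else (np.median(m),al.min(),al.max())
                                                                                            ~~~~~~^^
ValueError: zero-size array to reduction operation minimum which has no identity
```

View pics/pre.png

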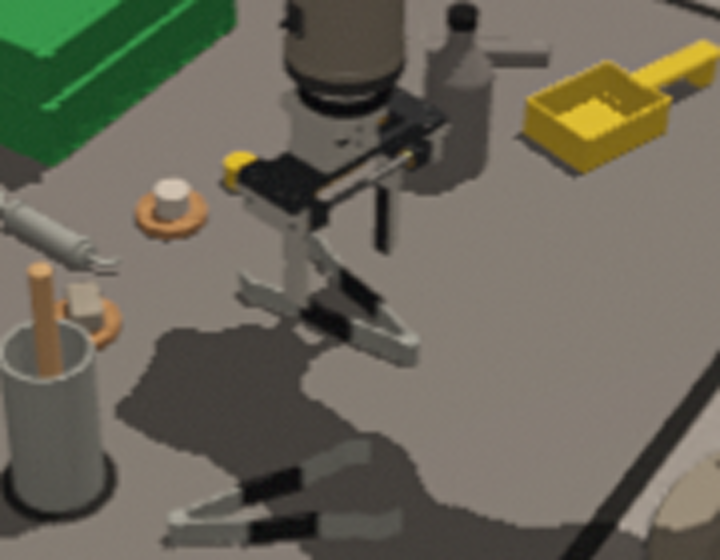

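The view shows the right finger just left of the near arm, with the tongs undisturbed at (330,310). The TCP needs about 7 mm more in −y before it goes down.

To row units: -0.03 m / 0.75 = -0.04, -0.007 m / 0.75 = -0.0093.

Request:
carry_out --pt "-0.0013 -0.0053 0 0 1" --pt "-0.0013 -0.0093 0 0 1" --pt "-0.0013 -0.0093 -0.0133 0 1" --pt "-0.0013 -0.0093 -0.0267 0 1" --pt "-0.0013 -0.0093 -0.04 0 1"

```text
time_s: 10.57
tool_pos: [464.2, -42.4, 40.6]
tool_rot: [-0.0, 0.995, -0.102, 0.0]
force: [0.8, -0.9, -0.3]
gripper_width: 93.5
finger_force: 0.0
```

To row units: -0.016 m / 0.75 = -0.0213, -0.014 m / 0.75 = -0.0187.

Request:
carry_out --pt "0 0 -0.0067 0 1" --pt "0 0 -0.0133 0 1" --pt "0 0 -0.0187 0 1" --pt "0 0 -0.0213 0 1" --pt "0 0 -0.0213 0 1"

```text
time_s: 10.98
tool_pos: [464.0, -42.2, 25.0]
tool_rot: [-0.0, 0.995, -0.101, -0.0]
force: [-0.4, -0.0, 0.4]
gripper_width: 93.8
finger_force: 0.0
```

Request:
carry_out --pt "0 0 0 0 0.4" --pt "0 0 0 0 0.4" --pt "0 0 0 0 0.4" --pt "0 0 0 0 0.4" --pt "0 0 0 0 0.4" --squeeze 20

```text
time_s: 11.4
tool_pos: [464.4, -42.3, 25.7]
tool_rot: [-0.0, 0.995, -0.102, 0.0]
force: [0.7, -0.2, 0.1]
gripper_width: 64.1
finger_force: 0.0
```

Request:
carry_out --pt "0 0 0 0 0.4" --pt "0 0 0 0 0.4" --pt "0 0 0 0 0.4" --pt "0 0 0 0 0.4" --pt "0 0 0 0 0.4"

```text
time_s: 11.82
tool_pos: [464.4, -42.3, 25.5]
tool_rot: [-0.0, 0.995, -0.101, 0.0]
force: [0.1, 0.3, 1.7]
gripper_width: 37.8
finger_force: 5.6
```

To row units: 0.046 m / 0.75 = 0.0613, 0.04 m / 0.75 = 0.0533.

Request:
carry_out --pt "0 0 0.008 0 0.4" --pt "0 0 0.0213 0 0.4" --pt "0 0 0.0373 0 0.4" --pt "0 0 0.0533 0 0.4" --pt "0 0 0.0613 0 0.4"

```text
time_s: 12.23
tool_pos: [464.8, -42.3, 73.4]
tool_rot: [-0.0, 0.995, -0.102, 0.001]
force: [-0.4, 0.1, -1.5]
gripper_width: 37.9
finger_force: 4.7
```

Request:
carry_out --pt "0.0133 -0.0013 0 0 0.4" --pt "0.04 -0.004 0 0 0.4" --pt "0.0733 -0.0067 0 0 0.4" --pt "0.1067 -0.0107 0 0 0.4" --pt "0.1333 -0.0133 0 0 0.4"

```text
time_s: 12.65
tool_pos: [566.4, -52.7, 71.3]
tool_rot: [0.0, 0.995, -0.102, 0.0]
force: [-1.4, 0.0, -0.9]
gripper_width: 37.7
finger_force: 4.7
```

To row units: 0.006 m / 0.75 = 0.008, 0.005 m / 0.75 = 0.0067.

Request:
carry_out --pt "0.0067 0 0 0 0.4" --pt "0.008 0 0 0 0.4" --pt "0.008 0 0 0 0.4"

```text
time_s: 12.9
tool_pos: [569.8, -52.1, 70.9]
tool_rot: [-0.0, 0.995, -0.102, -0.001]
force: [-1.6, 1.0, -1.2]
gripper_width: 37.7
finger_force: 4.7
```

```bash
cat > look.py <<'E'
from h import *
import sys
o=bot.observe();T=o["tool_pos"];print(T.round(1),o["tool_rot"].round(3))
a=np.radians(-11.5);ax=np.array([np.cos(a),np.sin(a)]);la=np.array([-ax[1],ax[0]])
im=[]
for n in("top","side"):
    s=bot.snapshot(n);P=pts(s).reshape(-1,3);im.append(s["frame"])
    d=P[:,:2]-T[:2];u=d@ax;v=d@la
    m=(abs(v)<60)&(P[:,2]>20)&(P[:,2]<T[2]+25)
    for k in list(range(-100,-20,20))+list(range(20,110,10)):
        w=m&(u>=k)&(u<k+(20 if k<0 else 10))
        if w.sum(): print(n,k,[(len(x),x.min().round(),x.max().round(),np.round(np.percentile(z,90),1)) for x,z in((v[w&(v>0)],P[w&(v>0),2]),(v[w&(v<=0)],P[w&(v<=0),2])) if len(x)])
    w=m&(abs(u)>20); print("u",u[w].min(),u[w].max())
i=np.hstack([cv2.resize(im[0][110:260,240:390],(400,400),interpolation=2),cv2.resize(im[1][120:270,200:350],(400,400),interpolation=2)])
cv2.imwrite("pics/%s.png"%sys.argv[1],i[...,::-1])
E
python3 look.py carry
```

```text
[569.8 -52.1  70.9] [-0.     0.995 -0.102 -0.001]
top -100 [(7, np.float64(2.0), np.float64(7.0), np.float64(69.6)), (5, np.float64(-5.0), np.float64(-0.0), np.float64(69.8))]
top -80 [(22, np.float64(0.0), np.float64(9.0), np.float64(71.9)), (16, np.float64(-7.0), np.float64(-0.0), np.float64(70.7))]
top -60 [(8, np.float64(7.0), np.float64(10.0), np.float64(69.5))]
u -543.7422579282625 447.7020964495756
side -100 [(17, np.float64(1.0), np.float64(8.0), np.float64(68.0)), (5, np.float64(-5.0), np.float64(-2.0), np.float64(66.6))]
side -80 [(26, np.float64(3.0), np.float64(11.0), np.float64(69.1)), (8, np.float64(-10.0), np.float64(-2.0), np.float64(69.8))]
side -60 [(37, np.float64(2.0), np.float64(19.0), np.float64(66.4)), (15, np.float64(-12.0), np.float64(-5.0), np.float64(71.7))]
side -40 [(30, np.float64(3.0), np.float64(21.0), np.float64(67.2)), (19, np.float64(-18.0), np.float64(-7.0), np.float64(70.2))]
side 20 [(14, np.float64(15.0), np.float64(21.0), np.float64(68.0)), (9, np.float64(-20.0), np.float64(-13.0), np.float64(66.9))]
side 30 [(13, np.float64(17.0), np.float64(24.0), np.float64(66.4))]
side 40 [(15, np.float64(16.0), np.float64(29.0), np.float64(67.5))]
side 50 [(12, np.float64(22.0), np.float64(30.0), np.float64(65.5))]
side 60 [(19, np.float64(20.0), np.float64(33.0), np.float64(66.9))]
side 70 [(7, np.float64(25.0), np.float64(32.0), np.float64(67.8))]
side 80 [(10, np.float64(14.0), np.float64(27.0), np.float64(65.0))]
side 90 [(6, np.float64(14.0), np.float64(23.0), np.float64(42.4)), (2, np.float64(-5.0), np.float64(-2.0), np.float64(37.0))]
side 100 [(7, np.float64(14.0), np.float64(17.0), np.float64(37.4)), (4, np.float64(-14.0), np.float64(-7.0), np.float64(36.2))]
u -691.0327122877308 962.6835760462678
```

View pics/carry.png

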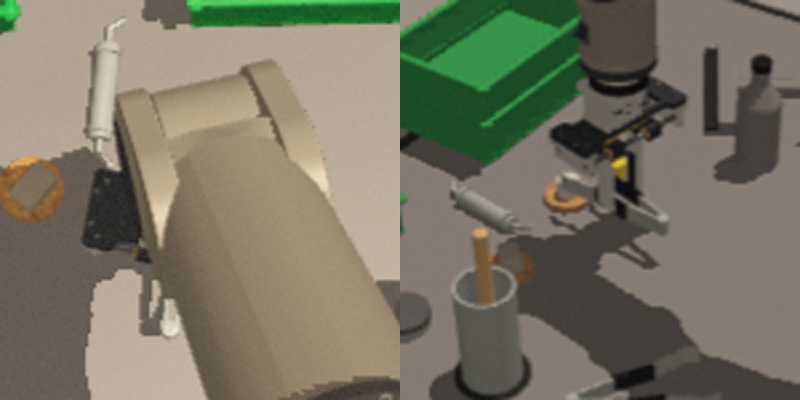

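Left is the top view, where the arm hides the tongs. Right is the side view: the tongs are level in the fingers at (630,200), with the jaws just short of the tablet at (570,185). I move about 31 mm forward, then lower.

To row units: 0.031 m / 0.75 = 0.0413, -0.004 m / 0.75 = -0.0053.

Request:
carry_out --pt "0.008 -0.0013 0 0 0.4" --pt "0.02 -0.0027 0 0 0.4" --pt "0.032 -0.004 0 0 0.4" --pt "0.0413 -0.0053 0 0 0.4" --pt "0.0413 -0.0053 0 0 0.4"

```text
time_s: 13.42
tool_pos: [603.0, -56.4, 71.5]
tool_rot: [-0.0, 0.995, -0.102, 0.001]
force: [0.1, -0.5, -1.1]
gripper_width: 37.8
finger_force: 4.7
```

```bash
python3 look.py over | grep -v "top -"
```

```text
[603.  -56.4  71.5] [-0.     0.995 -0.102  0.001]
u -576.9621878848367 413.90235899574935
side -100 [(15, np.float64(1.0), np.float64(8.0), np.float64(69.5)), (7, np.float64(-3.0), np.float64(-0.0), np.float64(70.0))]
side -80 [(33, np.float64(0.0), np.float64(11.0), np.float64(68.3)), (9, np.float64(-10.0), np.float64(-1.0), np.float64(71.2))]
side -60 [(27, np.float64(2.0), np.float64(17.0), np.float64(67.0)), (13, np.float64(-12.0), np.float64(-4.0), np.float64(68.9))]
side -40 [(32, np.float64(6.0), np.float64(22.0), np.float64(69.2)), (21, np.float64(-21.0), np.float64(-8.0), np.float64(69.7))]
side 20 [(10, np.float64(18.0), np.float64(25.0), np.float64(69.3)), (6, np.float64(-18.0), np.float64(-14.0), np.float64(67.2))]
side 30 [(13, np.float64(15.0), np.float64(26.0), np.float64(66.6))]
side 40 [(16, np.float64(1.0), np.float64(27.0), np.float64(64.9))]
side 50 [(20, np.float64(4.0), np.float64(25.0), np.float64(66.0))]
side 60 [(23, np.float64(14.0), np.float64(32.0), np.float64(66.4))]
side 70 [(9, np.float64(14.0), np.float64(29.0), np.float64(67.2)), (1, np.float64(-14.0), np.float64(-14.0), np.float64(34.4))]
side 80 [(7, np.float64(22.0), np.float64(28.0), np.float64(69.1)), (3, np.float64(-31.0), np.float64(-28.0), np.float64(49.7))]
u -724.3486694895066 928.0179535082809
```

View pics/over.png

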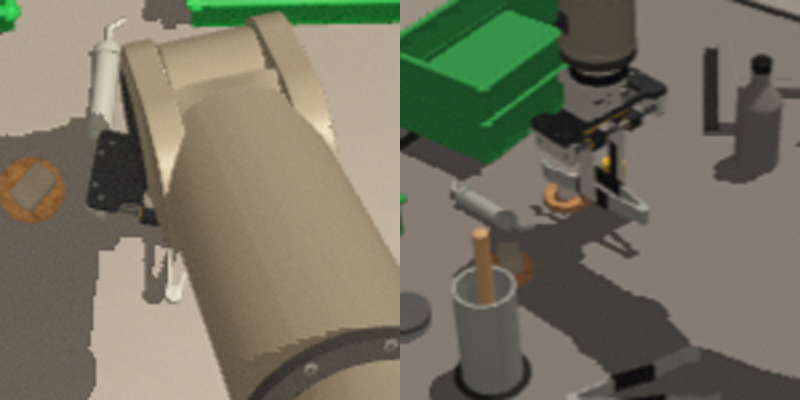

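The view shows the jaws above the pad, straddling the tablet. Now I lower them.

To row units: -0.024 m / 0.75 = -0.032, -0.002 m / 0.75 = -0.0027.

Request:
carry_out --pt "-0.0013 0 -0.004 0 0.4" --pt "-0.0027 0 -0.012 0 0.4" --pt "-0.0027 0 -0.02 0 0.4" --pt "-0.0027 0 -0.028 0 0.4" --pt "-0.0027 0 -0.032 0 0.4"

```text
time_s: 13.93
tool_pos: [598.6, -56.3, 46.3]
tool_rot: [0.0, 0.995, -0.102, -0.001]
force: [-0.5, -0.4, -0.1]
gripper_width: 37.9
finger_force: 4.7
```

To row units: -0.003 m / 0.75 = -0.004, -0.002 m / 0.75 = -0.0027.

Request:
carry_out --pt "0 0 -0.0027 0 0.4" --pt "0 0 -0.004 0 0.4" --pt "0 0 -0.004 0 0.4"

```text
time_s: 14.18
tool_pos: [599.2, -56.2, 44.2]
tool_rot: [-0.0, 0.995, -0.102, -0.0]
force: [-0.5, 0.8, -1.1]
gripper_width: 37.6
finger_force: 4.7
```

```bash
python3 look.py down | grep -v "top -";  python3 - <<'E'
from h import *
s=bot.snapshot("side");cv2.imwrite("pics/down.png",cv2.resize(s["frame"][150:230,230:310],(600,600),interpolation=2)[...,::-1])
print(bot.observe())
E
```

```text
[599.2 -56.2  44.2] [-0.     0.995 -0.102 -0.   ]
u -572.8761078885732 416.40072899530423
side -100 [(12, np.float64(0.0), np.float64(7.0), np.float64(42.7)), (6, np.float64(-8.0), np.float64(-2.0), np.float64(43.4))]
side -80 [(25, np.float64(2.0), np.float64(11.0), np.float64(41.5)), (7, np.float64(-9.0), np.float64(-1.0), np.float64(43.9))]
side -60 [(24, np.float64(4.0), np.float64(13.0), np.float64(42.2)), (14, np.float64(-12.0), np.float64(-2.0), np.float64(43.6))]
side -40 [(33, np.float64(8.0), np.float64(20.0), np.float64(40.0)), (20, np.float64(-16.0), np.float64(-7.0), np.float64(43.0))]
side 20 [(11, np.float64(15.0), np.float64(24.0), np.float64(42.9)), (12, np.float64(-19.0), np.float64(-11.0), np.float64(42.5))]
side 30 [(10, np.float64(17.0), np.float64(26.0), np.float64(43.1)), (1, np.float64(-22.0), np.float64(-22.0), np.float64(41.8))]
side 40 [(14, np.float64(20.0), np.float64(26.0), np.float64(41.0))]
side 50 [(19, np.float64(1.0), np.float64(29.0), np.float64(39.4)), (6, np.float64(-9.0), np.float64(-3.0), np.float64(33.8))]
side 60 [(23, np.float64(4.0), np.flo
[... 320 characters left out ...]
89, -0.31150069,  1.89306348,  0.23465044,
        0.74397248, -1.98921083]), 'qvel': array([ 7.50005654e-04, -1.83041242e-03, -1.68497902e-03, -1.20336064e-03,
        9.77292331e-05,  9.76857769e-04, -1.39610916e-03]), 'tau': array([-3.58068652e-02, -9.30405951e+01, -5.07567421e+00, -3.37029219e+01,
        2.56005622e-02, -7.33685028e-02, -1.95800450e-03]), 'tool_pos': array([599.38234364, -56.25148585,  44.67056813]), 'tool_rot': array([-2.18707205e-05,  9.94835430e-01, -1.01500928e-01,  1.69350088e-04]), 'force': array([-0.07395277, -0.09827179, -0.37545043]), 'torque': array([ 0.01555574,  0.01543293, -0.0270455 ]), 'finger_force': 4.668655246496201, 'gripper_width': 37.85092313565654}
```

View pics/down.png

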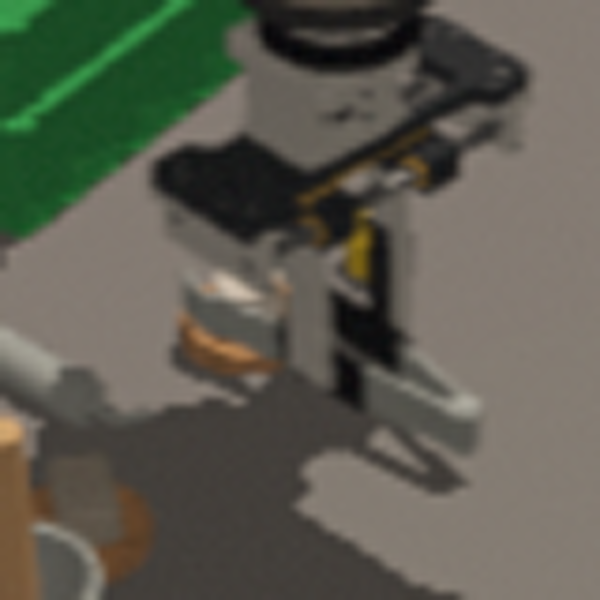

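The jaws straddle the tablet at (235,290) just above the cork. I go 3 mm lower and close.

To row units: -0.003 m / 0.75 = -0.004, -0.002 m / 0.75 = -0.0027.

Request:
carry_out --pt "0 0 -0.0027 0 0.4" --pt "0 0 -0.004 0 0.4" --pt "0 0 -0.004 0 0.37" --pt "0 0 -0.004 0 0.34" --pt "0 0 -0.004 0 0.31" --squeeze 25

```text
time_s: 14.75
tool_pos: [599.3, -56.3, 41.5]
tool_rot: [-0.0, 0.995, -0.102, 0.0]
force: [-0.9, -0.6, -0.2]
gripper_width: 30.4
finger_force: 7.2
```

Request:
carry_out --pt "0 0 0 0 0.28" --pt "0 0 0 0 0.25" --pt "0 0 0 0 0.15" --pt "0 0 0 0 0.1" --pt "0 0 0 0 0.1"

```text
time_s: 15.17
tool_pos: [599.3, -56.3, 41.5]
tool_rot: [-0.0, 0.995, -0.102, 0.0]
force: [0.1, 0.5, -1.6]
gripper_width: 26.1
finger_force: 25.0
```

Request:
carry_out --pt "0 0 0 0 0.1" --pt "0 0 0 0 0.1" --pt "0 0 0 0 0.1"

```text
time_s: 15.42
tool_pos: [599.2, -56.2, 41.5]
tool_rot: [-0.0, 0.995, -0.102, 0.0]
force: [-0.1, 0.6, -0.3]
gripper_width: 26.5
finger_force: 25.0
```

Closed on the tablet (26 mm). Lift.

To row units: 0.046 m / 0.75 = 0.0613, 0.032 m / 0.75 = 0.0427.

Request:
carry_out --pt "0 0 0.0053 0 0.1" --pt "0 0 0.0133 0 0.1" --pt "0 0 0.0267 0 0.1" --pt "0 0 0.0427 0 0.1" --pt "0 0 0.0613 0 0.1"

```text
time_s: 15.83
tool_pos: [599.2, -56.2, 88.7]
tool_rot: [-0.0, 0.995, -0.101, -0.0]
force: [0.5, -0.5, -1.2]
gripper_width: 26.4
finger_force: 25.0
```

To row units: 0.075 m / 0.75 = 0.1, 0.06 m / 0.75 = 0.08.

Request:
carry_out --pt "0 0 0.02 0 0.1" --pt "0 0 0.04 0 0.1" --pt "0 0 0.06 0 0.1" --pt "0 0 0.08 0 0.1" --pt "0 0 0.1 0 0.1"

```text
time_s: 16.25
tool_pos: [599.4, -56.2, 164.7]
tool_rot: [-0.0, 0.995, -0.101, 0.001]
force: [-0.3, 0.6, -0.7]
gripper_width: 26.3
finger_force: 25.0
```

Request:
carry_out --pt "0 0 0.02 0 0.1" --pt "0 0 0.04 0 0.1" --pt "0 0 0.056 0 0.1" --pt "0 0 0.064 0 0.1" --pt "0 0 0.0667 0 0.1"

```text
time_s: 16.67
tool_pos: [599.7, -56.3, 214.1]
tool_rot: [-0.0, 0.995, -0.102, 0.001]
force: [0.1, -0.6, -1.5]
gripper_width: 26.2
finger_force: 25.0
```

Request:
carry_out --pt "0 0 0 0 0.1" --pt "0 0 0 0 0.1" --pt "0 0 0 0 0.1" --pt "0 0 0 0 0.1" --pt "0 0 0 0 0.1"

```text
time_s: 17.08
tool_pos: [599.0, -56.2, 211.9]
tool_rot: [-0.0, 0.995, -0.102, -0.0]
force: [-0.1, -0.1, -1.5]
gripper_width: 26.5
finger_force: 25.0
```

```bash
python3 - <<'E'
from h import *
s=bot.snapshot("side");cv2.imwrite("pics/up.png",cv2.resize(s["frame"][110:260,200:350],(600,600),interpolation=2)[...,::-1])
P=pts(s)
for k in("tablet","brush","cup"):
    for d in bot.silhouettes(k,s):
        q=P[d["pixels"]];q=q[~np.isnan(q[:,0])];print(k,round(d["p"],2),np.median(q,0).round(),np.round(np.percentile(q,[3,97],axis=0)).tolist())
o=bot.observe();print(o["tool_pos"],abs(o["qvel"]).max(),o["gripper_width"])
E
```

```text
tablet 0.63 [ 644. -146.   18.] [[631.0, -164.0, 2.0], [663.0, -133.0, 27.0]]
brush 0.55 [538. 251. 161.] [[532.0, 69.0, -2.0], [714.0, 257.0, 216.0]]
cup 0.95 [524. 269.  79.] [[505.0, 217.0, 0.0], [575.0, 289.0, 139.0]]
[599.21104086 -56.27119312 212.32036787] 0.0019497955377728911 26.343032009493992
```

View pics/up.png

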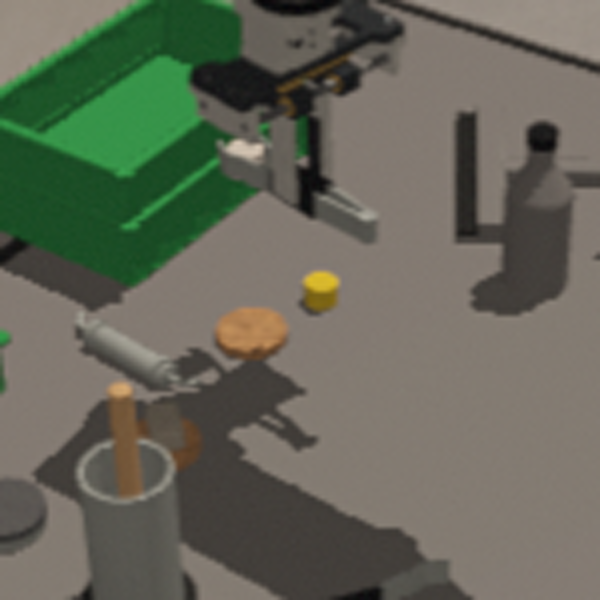

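The tablet is up in the jaws at (245,150) and its pad at (250,330) is empty. The brush stands in the cup, the yellow look-alike is still at (321,290), and the arm is still.

```bash
python3 -c "
from bench import bot
print(bot.close_job())"
```

```text
the job is handed in; nothing more can be done
None
```

The job is handed in, with no verdict returned: I scrubbed the cup with two strokes and left the brush standing in it, and the tongs now hold the round tablet still, with its underside about 180 mm above the mat (the rim is at 140 mm).

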